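Slide a spreader block and a heat sink onto a tilted power module

TASK

On the tilted board holder, build up the cooling stack on the flat face of the power module: first the plain aluminium block, then the large finned heat sink on top of it, fins outward. Do not lower either part straight onto its place: lay it flat with roughly its lower half on the face beneath, centred from side to side and its upper half overhanging the upper edge, then keep the faces together and slide it down the slope until it meets the end stop, so that it covers the face beneath with edges flush. Let go of both and leave the other things on the bench where they stand.

Things in the scene. Friction and masses are not known exactly. Their poses are not given: they have to be found in the camera images.
- face (a point): Centre of the power module's flat upper face, a steel block 60 (x) by 50 mm (y) in a tilting holder. z is the face's outward normal, leaning 22 to 33 degrees from vertical, roughly towards the robot; x runs up the slope (away from the robot), y across it. The end stop, 46 mm wide, stands along the lower edge: its inner side is at x = -30 mm, its top 34 mm above the face. Other sides are open.
- holder: The fixed board holder: foot plate 150 (x) x 120 (y) x 12 mm on the bench, origin under its centre. Two cheeks carry a stiff hinge (12 N m, need not be moved) 85 mm above the bench; cheeks and clamp knobs reach y = +-48 mm and 98 mm height. The face is 28 mm from the hinge; nothing but the end stop rises above the face. A green board lies below the module, up to 62 mm from the hinge.
- spreader_mid (a point): Centre of the plain aluminium spreader block, 60 mm (x) by 50 mm (y) by 24 mm (z, thickness), about 0.2 kg. It starts lying flat on the bench, z up. Grip it across the 50 mm sides so that the end stop stays clear of the fingers; half a turn about z makes no difference. Home: its centre 12 mm above the centre of the face, x and y along those of the face.
- heatsink_mid (a point): Centre of the large finned aluminium heat sink, 60 mm (x, along the fins) by 50 mm (y) by 34 mm (z), with a 10 mm base and 24 mm fins on top; about 0.14 kg. It starts lying on its base on the bench, fins up. Its outer fins make flat 50 mm wide sides to grip; half a turn about z makes no difference. Home: base on the spreader, its centre 41 mm above the centre of the face, x and y along those of the face.
- spreader: The same spreader block; origin at the centre of its underside.
- heatsink: The same heat sink; origin at the centre of its underside.
- bottle_a_mid (a point): Bystander: amber glass bottle, 56 mm in diameter, 150 mm tall, centre; stands close to the spreader.
- bottle_b_mid (a point): Bystander: amber glass bottle, 56 mm in diameter, 150 mm tall, centre; stands close to the heat sink.
- spool_mid (a point): Bystander: small metal spool, 46 mm in diameter, 34 mm tall, centre; close to the spreader.
- small_sink_mid (a point): Bystander: a small finned heat sink, 32 x 32 x 16 mm, centre; not the one to fit; close to the large one.
- transformer_mid (a point): Bystander: small transformer, about 50 x 56 x 40 mm, centre; between the robot and the holder.
- driver_grip (a point): Bystander: screwdriver, 190 mm long, lying on the bench between the robot and the holder; this point is the middle of its handle.
- spray_mid (a point): Bystander: slim aluminium flask, 44 mm in diameter, 150 mm tall, centre; stands to one side of the holder, about 130 mm from its middle.
- jar_mid (a point): Bystander: small screw-top jar, 44 mm in diameter, 50 mm tall, centre; stands to the other side of the holder, about 130 mm from its middle.
There are look-alikes about, which are no part of the job. What is shaped like the holder but brown or yellow is not meant.

How it is judged:
By the outcome, as a careful person would: the job done as asked, in the order asked, and still so for the second after the job is handed in, with the robot touching nothing.
It also fails if it takes over 72 s, if anything falls off the work surface, if the arm or the gripper's body presses on something with over 40 N, if the wrist force passes 120 N, or if a joint passes its speed limit or range.

ROBOT

A 6-joint arm with a two-finger parallel gripper is mounted at the origin on the work surface. World frame = base frame: x ahead of the robot, y to its left, z up, the work surface at z = 0. Lengths are in m, angles in rad, forces in N, time in s.
With the tool pointing down it reaches from about 0.375 to 0.975 m from the base axis. Payload 3.8 kg.
Tool frame: the origin (TCP) lies at the very end of the fingers, on their centre line; the grasp point (between the pads) lies 19 mm behind it; z points along the fingers, y is the line along which they close (so a half turn about z gives the same grasp; the last joint's range is limited). The gripper opens to 85 mm and grips with 20 to 120 N. Pads are 22 mm wide; open, the fingers measure 114 mm over their backs; the gripper's body (76 mm by 85 mm) begins 54 mm behind the grasp point. The pads swing forward as they close: fully open they stand 13 mm farther back than shut.
Start: joints at [1.171, 0.264, 1.604, -0, 1.274, -0.037], TCP at [0.24, 0.631, 0.231] pointing down, gripper open.
Joint ranges: [-2.63, 2.63], [-0.94, 2.18], [0.31, 2.57], [-1.31, 4.45], [0, 2.66], [-2.55, 2.55]. Speed limits (rad/s): [2.57, 2.57, 3.14, 3.14, 3.14, 3.14].

INTERFACE

Orientations are given as a unit quaternion [x, y, z, w].
In Python, from cell import * gives the robot as it stands.
- The arm moves only by the shell command python3 -m jog 'ROWS' [OPENING] [FORCE]. ROWS is JSON, a list of rows, each an object with "linear": the shift along the tool's x, y, z in cm, a list of three; "yaw": the turn about the tool's z in degrees. A call has 1 to 20 rows; each row shifts and turns the commanded pose from where the row before left it, along the tool's axes as they then stand; what a row does not reach is not made up. A row lasts 1/12 s, in which the tool goes at most 41.7 mm and 7.16 degrees, less where a joint would pass 70% of its speed; a pose out of reach is approached as far as the arm can. A call with a gripper value outside its range is refused whole. OPENING is the gripper command: -1 is fully open, 1 is shut, values between are in proportion, set as the call begins (- or left out, the last holds). The fingers move at their own pace and stop on an object; FORCE is the grip in N (left out, the last holds). Time passes only in rows, so rows that do not move let the fingers close. It gives the time, the measured TCP pose, the force, the opening and the grip force at its end, in the units of the state.
- sense(): the state, without advancing time (a new reading comes with each control period).
- read_camera(name): name is "side" or "top" or "wrist"; returns (picture, depth): 384x512x3 uint8, red, green, blue; 384x512 float32, m along the optical axis (not along the pixel's ray), 0 where there is no reading.
- camera_model(name): a dict with "vfov" (degrees; the focal length in pixels is half the picture's height over the tangent of half this angle, whatever the lens; pixels are square), "cx", "cy" (the principal point, pixels), "rvec" (rotation vector, rad) and "tvec" (3), from world to camera coordinates, as OpenCV has them. Camera axes: x right, y down, z forward; pixel columns grow to the right and rows downward; lengths in m; the calibration is good to about 2 mm. A picture is of the moment at which its call begins: read the wrist's pose just before it. camera_model takes no time and is no camera call; for the wrist camera it gives the pose at the moment of the call.
- finish_job(): hands the job in; it is judged then, once.
The state is a dict: "clock": time; "joint_positions": joint angles; "qd": joint speeds; "tau": joint torques, N m; "tcp_pos": TCP position; "ee_rot": TCP orientation; "ft_force": force on the tool from outside, world axes, zero at the start; "torque": the same for the moment, N m; "opening": finger opening in m; "grip_force": force on a finger pad.
Only numpy, scipy, OpenCV 4.12 (cv2) and the standard library are available. Lean on these libraries where they do the work, as an engineer would, in place of code of your own. Each camera call takes 0.05 s, during which the arm holds its last target. There are 200 camera calls.

## Working session

There is one attempt and no reset: what is moved stays moved. The work goes in short steps, Python scripts to look and compute and a shell command to move; the robot and the scene stay as the last step left them, time stands still between calls to the robot, and variables do not carry over. Pictures are saved under pics/ and viewed, at most 13 in all, crops included, and the job is handed in when it is done.

```bash
mkdir -p pics; ls
python3 - <<'E'
from cell import *
import cv2,numpy as np
for n in("top","side"):
    p,d=read_camera(n); np.savez(f"pics/{n}0.npz",p=p,d=d)
    cv2.imwrite(f"pics/{n}0.png",cv2.resize(p[:,:,::-1],(800,600),interpolation=cv2.INTER_CUBIC))
    print(n,camera_model(n),(d>0).mean())
print(sense())
E
```

```text
pics
top {'vfov': 56.153980567657584, 'cx': 255.69213468733923, 'cy': 191.22848055187106, 'rvec': array([ 2.17534261, -2.1495426 ,  0.18431744]), 'tvec': array([-0.0846761 ,  0.50479723,  1.26865187])} 0.9962107340494791
side {'vfov': 51.141039687310375, 'cx': 252.828762067528, 'cy': 186.3871377371027, 'rvec': array([ 2.08011784, -0.21051333,  0.10941378]), 'tvec': array([-0.4912202 ,  0.08797113,  1.26364046])} 0.9959513346354166
{'clock': 0.1, 'joint_positions': array([ 1.17112735e+00,  2.64711323e-01,  1.60525664e+00, -3.77865422e-05,
        1.27370557e+00, -3.68925431e-02]), 'qd': array([ 0.00144897, -0.00180607, -0.0027644 , -0.00054133, -0.0001316 ,
       -0.00081053]), 'tau': array([ 1.06162042e-03, -5.16710937e+01, -3.68589163e+01,  2.96677558e-05,
        6.18957449e-03,  4.42279838e-05]), 'tcp_pos': array([0.23928531, 0.63044504, 0.23005358]), 'ee_rot': array([ 1.80389635e-01,  9.83594681e-01, -1.01966222e-03, -2.07677489e-04]), 'ft_force': array([0.13679419, 0.36287481, 0.26309706]), 'torque': array([-0.02519806,  0.01193929,  0.00491485]), 'grip_force': 0.0, 'opening': 0.08556195186587581}
```

View pics/top0.png

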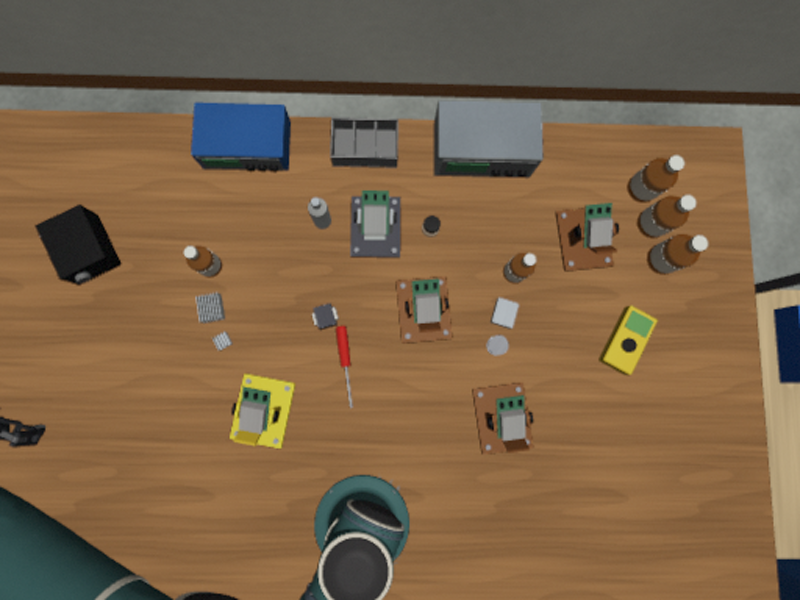

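View pics/side0.png

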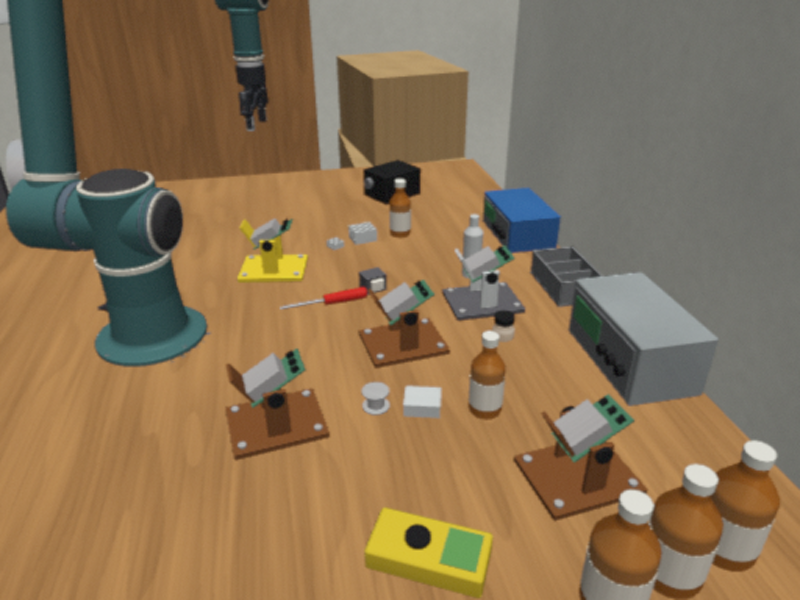

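The top view (800x600 pixels) shows these candidates:
- **Holder:** dark grey at (375,225), which fits. The brown ones at (425,310), (505,418) and (587,237) and the yellow one at (262,411) are look-alikes.
- **Spreader:** plain block at (505,313), with the spool at (497,345) and a bottle at (520,267) next to it.
- **Large heat sink:** (209,307). The small one at (222,341) is not meant.
- **Obstacles:** flask (319,213), jar (431,225), transformer (325,316), driver (344,345).

Next I'll measure these from depth and check them in one crop.

```bash
cat > h.py <<'E'
import numpy as np, cv2
from cell import *
def cloud(d,m):
    f=d.shape[0]/2/np.tan(np.radians(m["vfov"])/2)
    v,u=np.mgrid[:d.shape[0],:d.shape[1]]
    c=np.stack([(u-m["cx"])/f*d,(v-m["cy"])/f*d,d],-1)
    R=cv2.Rodrigues(np.array(m["rvec"]))[0]
    w=(c-np.array(m["tvec"]))@R
    w[d<=0]=np.nan
    return w
def rect(P):  # xy points -> centre, sizes, direction (deg, mod 90)
    (c,s,a)=cv2.minAreaRect((P[:,:2]*1000).astype(np.float32)); return np.round(c,1),np.round(s,1),round(a,1)
def plane(P):
    for _ in range(4):
        c=P.mean(0); n=np.linalg.svd(P-c)[2][2]; n*=np.sign(n[2]); r=np.abs((P-c)@n); P=P[r<max(.0015,2*np.median(r))]
    return c,n,P
def tool():
    from scipy.spatial.transform import Rotation as Ro
    s=sense(); return s["tcp_pos"],Ro.from_quat(s["ee_rot"]).as_matrix()
E
python3 - <<'E'
from h import *
z=np.load("pics/top0.npz");p,d=z["p"],z["d"];w=cloud(d,camera_model("top"))
k=512/800
def box(u0,v0,u1,v1): return slice(int(v0*k),int(v1*k)),slice(int(u0*k),int(u1*k))
B=dict(spreader=(485,294,525,332),sink=(190,288,230,326),small=(210,330,235,352),spool=(483,333,512,358),bot_a=(495,245,540,290),bot_b=(180,240,225,280),holder=(345,185,405,262),flask=(300,190,335,232),jar=(418,212,445,240),trans=(308,300,340,332),driver=(333,322,356,410))
for n,b in B.items():
    q=w[box(*b)].reshape(-1,3); q=q[~np.isnan(q[:,0])]
    t=q[q[:,2]>0.010]; print(n,"n",len(t),"med",np.round(np.median(t,0)*1000),"zmax",round(t[:,2].max()*1000), rect(t))
q=w[box(345,185,405,262)].reshape(-1,3);c=p[box(345,185,405,262)].reshape(-1,3).astype(int)
m=(q[:,2]>.085)&(np.ptp(c,axis=1)<25)&(c.mean(1)>110); F=q[m]
cc,n,P=plane(F);print("face c",cc,"n",n,"tilt",np.degrees(np.arccos(n[2])),"az",np.degrees(np.arctan2(n[1],n[0])),len(P),len(F))
cr=[p[box(*b)] for b in((345,185,405,262),(480,250,540,360),(185,280,245,355))]
im=np.hstack([cv2.resize(x[:,:,::-1],(260,380),interpolation=cv2.INTER_CUBIC) for x in cr])
cv2.imwrite("pics/crop.png",im)
E
```

```text
spreader n 237 med [ 478. -326.   22.] zmax 30 (array([ 478.6, -326.7]), array([51.1, 61.2]), 73.5)
sink n 268 med [480. 362.  29.] zmax 40 (array([481.4, 362.3]), array([60.7, 51.6]), 12.2)
small n 39 med [405. 333.  14.] zmax 18 (array([407.8, 333.7]), array([30.7, 32. ]), 28.0)
spool n 122 med [ 401. -308.   32.] zmax 39 (array([ 401. , -307.6]), array([41.7, 43.6]), 89.8)
bot_a n 288 med [ 572. -343.   98.] zmax 153 (array([ 577.5, -348.8]), array([56. , 47.4]), 30.0)
bot_b n 333 med [575. 361.  98.] zmax 156 (array([581. , 367.6]), array([48. , 55.7]), 56.7)
holder n 1027 med [676. -19.  94.] zmax 128 (array([684.3, -17.2]), array([148.1, 117.3]), 1.2)
flask n 213 med [690. 106. 109.] zmax 153 (array([697. , 109.9]), array([39.9, 43.8]), 21.3)
jar n 127 med [ 679. -149.   47.] zmax 56 (array([ 682.3, -150.5]), array([39.9, 40.2]), 41.8)
trans n 212 med [463.  95.  38.] zmax 46 (array([457.7,  94.1]), array([63.4, 56. ]), 15.0)
driver n 223 med [387.  49.  21.] zmax 40 (array([355.8,  44.7]), array([196.2,  27.1]), 10.9)
face c [ 0.67262433 -0.02084183  0.107234  ] n [-0.3750982  -0.19050286  0.90719899] tilt 24.878902463718497 az -153.07514076857785 214 361
```

View pics/crop.png

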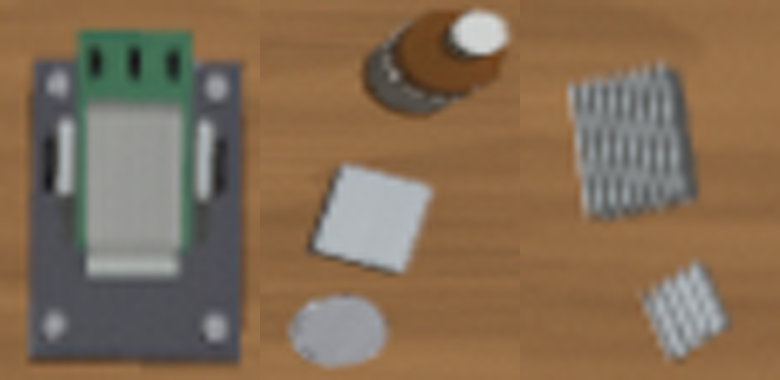

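The crop confirms all three: the grey holder (left panel, face at about (133,175)), the plain spreader (at (372,218), spool below it, bottle above), and the large finned sink (at (632,140), small one below it). Now moving over the spreader.

```bash
python3 -m jog '[{"linear":[-2.96,-2.54,0]},{"linear":[-2.96,-2.54,0]},{"linear":[-2.96,-2.54,0]},{"linear":[-2.96,-2.54,0]},{"linear":[-2.96,-2.54,0]},{"linear":[-2.96,-2.54,0]},{"linear":[-2.96,-2.54,0]},{"linear":[-2.96,-2.54,0]},{"linear":[-2.96,-2.54,0]},{"linear":[-2.96,-2.54,0]},{"linear":[-2.96,-2.54,0]},{"linear":[-2.96,-2.54,0]},{"linear":[-2.96,-2.54,0]},{"linear":[-2.96,-2.54,0]}]' -1
python3 -m jog '[{"linear":[-1.24,-3.78,0]},{"linear":[-1.24,-3.78,0]},{"linear":[-1.24,-3.78,0]},{"linear":[-1.24,-3.78,0]},{"linear":[-1.24,-3.78,0]},{"linear":[-1.24,-3.78,0]},{"linear":[-1.24,-3.78,0]},{"linear":[-1.24,-3.78,0]},{"linear":[-1.24,-3.78,0]},{"linear":[-1.24,-3.78,0]},{"linear":[-1.24,-3.78,0]},{"linear":[-1.24,-3.78,0],"yaw":-4.3},{"linear":[0,0,0]},{"linear":[0,0,0]}]'
python3 - <<'E'
from h import *
m=camera_model("wrist"); p,d=read_camera("wrist"); np.savez("pics/w1.npz",p=p,d=d,**{k:m[k] for k in m})
t,R=tool();print(t,R[:,0],R[:,1]); w=cloud(d,m)
cv2.imwrite("pics/w1.png",p[:,:,::-1])
q=w.reshape(-1,3); s=(np.abs(q[:,2]-.024)<.006)&(np.hypot(q[:,0]-.4786,q[:,1]+.3267)<.055)
print(s.sum(), rect(q[s]), np.median(q[s],0))
E
```

```text
[0.23934189 0.63051223 0.23020404] [-9.34909982e-01  3.54884946e-01  3.19976440e-05] [ 0.35488429  0.93490842 -0.00184052]
0 (array([0., 0.]), array([0., 0.]), 0.0) [nan nan nan]$[0]: bad value
$[0]: bad value
  return _methods._mean(a, axis=axis, dtype=dtype,
  ret = um.true_divide(
```

View pics/w1.png

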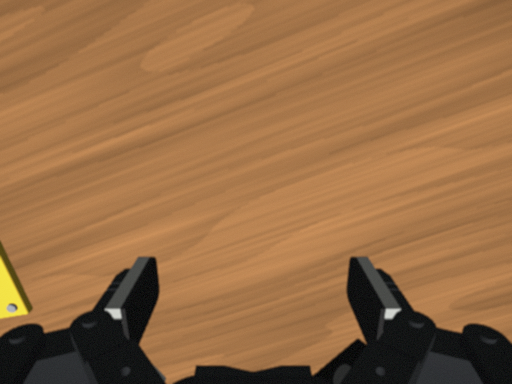

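The move was refused, probably because every row needs a "yaw". The picture shows only bare bench, with the fingertips at (150,260) and (355,260).

```bash
python3 -m jog '[{"linear":[-2.96,-2.54,0],"yaw":0},{"linear":[-2.96,-2.54,0],"yaw":0},{"linear":[-2.96,-2.54,0],"yaw":0},{"linear":[-2.96,-2.54,0],"yaw":0},{"linear":[-2.96,-2.54,0],"yaw":0},{"linear":[-2.96,-2.54,0],"yaw":0},{"linear":[-2.96,-2.54,0],"yaw":0},{"linear":[-2.96,-2.54,0],"yaw":0},{"linear":[-2.96,-2.54,0],"yaw":0},{"linear":[-2.96,-2.54,0],"yaw":0},{"linear":[-2.96,-2.54,0],"yaw":0},{"linear":[-2.96,-2.54,0],"yaw":0},{"linear":[-2.96,-2.54,0],"yaw":0},{"linear":[-2.96,-2.54,0],"yaw":0}]' -1 &&
python3 -m jog '[{"linear":[-1.24,-3.78,0],"yaw":0},{"linear":[-1.24,-3.78,0],"yaw":0},{"linear":[-1.24,-3.78,0],"yaw":0},{"linear":[-1.24,-3.78,0],"yaw":0},{"linear":[-1.24,-3.78,0],"yaw":0},{"linear":[-1.24,-3.78,0],"yaw":0},{"linear":[-1.24,-3.78,0],"yaw":0},{"linear":[-1.24,-3.78,0],"yaw":0},{"linear":[-1.24,-3.78,0],"yaw":0},{"linear":[-1.24,-3.78,0],"yaw":0},{"linear":[-1.24,-3.78,0],"yaw":0},{"linear":[-1.24,-3.78,0],"yaw":-4.3},{"linear":[0,0,0],"yaw":0},{"linear":[0,0,0],"yaw":0}]'
python3 - <<'E'
from h import *
m=camera_model("wrist"); p,d=read_camera("wrist"); np.savez("pics/w1.npz",p=p,d=d,**{k:m[k] for k in m})
t,R=tool();print(t,R[:,0],R[:,1]); w=cloud(d,m)
cv2.imwrite("pics/w2.png",p[:,:,::-1])
q=w.reshape(-1,3); s=(np.abs(q[:,2]-.024)<.006)&(np.hypot(q[:,0]-.4786,q[:,1]+.3267)<.055)
print(s.sum())
if s.sum(): print(rect(q[s]), np.median(q[s],0))
E
```

```text
clock: 1.32
tcp_pos: [0.5011, 0.1497, 0.2312]
ee_rot: [0.18, 0.984, 0.0, 0.0]
ft_force: [0.5, 1.1, -1.1]
opening: 0.0853
grip_force: 0.0
clock: 2.48
tcp_pos: [0.4782, -0.3272, 0.2307]
ee_rot: [0.145, 0.989, 0.0, -0.0]
ft_force: [0.3, -0.1, 0.3]
opening: 0.0853
grip_force: 0.0
[ 0.47836949 -0.32562303  0.23062402] [-0.95813328  0.2863197   0.00128137] [0.28632105 0.95813318 0.00103679]
2537
(array([ 479.2, -327.4]), array([50.1, 60. ]), 73.6) [ 0.47768897 -0.32705128  0.02299037]
```

```bash
python3 -m jog '[{"linear":[1.1,-0.15,3.5],"yaw":0},{"linear":[0,0,4],"yaw":0},{"linear":[0,0,4],"yaw":0},{"linear":[0,0,4],"yaw":0},{"linear":[0,0,3.5],"yaw":0},{"linear":[0,0,2],"yaw":0},{"linear":[0,0,1.2],"yaw":0},{"linear":[0,0,0.6],"yaw":0},{"linear":[0,0,0],"yaw":0},{"linear":[0,0,0],"yaw":0}]' -1 && python3 -c "
from h import *
print(tool()[0],sense()['ft_force'])"
python3 -m jog '[{"linear":[0,0,0],"yaw":0},{"linear":[0,0,0],"yaw":0},{"linear":[0,0,0],"yaw":0},{"linear":[0,0,0],"yaw":0},{"linear":[0,0,0],"yaw":0},{"linear":[0,0,0],"yaw":0},{"linear":[0,0,0],"yaw":0},{"linear":[0,0,0],"yaw":0}]' 1 60
```

```text
clock: 3.37
tcp_pos: [0.4691, -0.3238, 0.0046]
ee_rot: [0.143, 0.99, -0.0, 0.001]
ft_force: [0.8, 0.0, 0.0]
opening: 0.0858
grip_force: 0.0
[ 0.46913484 -0.32381712  0.00460631] [0.76171128 0.02882895 0.01149721]
clock: 4.03
tcp_pos: [0.4692, -0.3247, 0.0052]
ee_rot: [0.143, 0.99, -0.001, 0.001]
ft_force: [-0.4, 0.2, 6.6]
opening: 0.0486
grip_force: 64.1
```

```bash
python3 -m jog '[{"linear":[0,0,-1],"yaw":0},{"linear":[0,0,-2.5],"yaw":0},{"linear":[0,0,-3.5],"yaw":0},{"linear":[0,0,-3.5],"yaw":0},{"linear":[0,0,-3.5],"yaw":0},{"linear":[0,0,-3.5],"yaw":-5.8},{"linear":[0,0,-3.5],"yaw":-5.9},{"linear":[0,0,-3.5],"yaw":-5.9},{"linear":[-1.2,3.0,0],"yaw":0},{"linear":[-1.2,3.8,0],"yaw":0},{"linear":[-1.2,3.8,0],"yaw":0},{"linear":[-1.2,3.8,0],"yaw":0},{"linear":[-1.2,3.8,0],"yaw":0},{"linear":[-1.2,3.8,0],"yaw":0},{"linear":[-1.2,3.8,0],"yaw":0},{"linear":[-1.2,3.6,0],"yaw":0},{"linear":[0,1,0],"yaw":0},{"linear":[0,0,0],"yaw":0},{"linear":[0,0,0],"yaw":0}]'
python3 - <<'E'
from h import *
m=camera_model("wrist"); p,d=read_camera("wrist"); np.savez("pics/w3.npz",p=p,d=d,**{k:m[k] for k in m})
t,R=tool();print(t,R[:,0],R[:,1]); w=cloud(d,m)
cv2.imwrite("pics/w3.png",p[:,:,::-1])
q=w.reshape(-1,3); c=p.reshape(-1,3).astype(int)
s=(np.ptp(c,axis=1)<25)&(c.mean(1)>100)&(np.abs(q[:,0]-.673)<.04)&(np.abs(q[:,1]+.02)<.035)&(q[:,2]>.085)&(q[:,2]<.14)
cc,n,P=plane(q[s]); print(s.sum(),len(P),cc,n,np.degrees(np.arccos(n[2])))
E
```

```text
clock: 5.62
tcp_pos: [0.5575, -0.0176, 0.2483]
ee_rot: [-0.011, 1.0, -0.0, -0.0]
ft_force: [0.7, -0.9, -1.8]
opening: 0.0489
grip_force: 63.2
[ 0.55748276 -0.01846384  0.24830862] [-9.99804506e-01 -1.97627636e-02  6.18204953e-04] [-1.97632639e-02  9.99804356e-01 -8.13983586e-04]
0 0 [nan nan nan] [0. 0. 1.] 0.0h.py:15: RuntimeWarning: Mean of empty slice.
  c=P.mean(0); n=np.linalg.svd(P-c)[2][2]; n*=np.sign(n[2]); r=np.abs((P-c)@n); P=P[r<max(.0015,2*np.median(r))]
  ret = um.true_divide(
  return _methods._mean(a, axis=axis, dtype=dtype,
  ret = ret.dtype.type(ret / rcount)
```

View pics/w3.png

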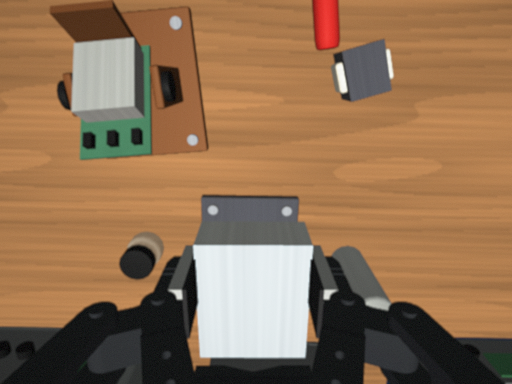

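The wrist view shows the held block at (252,300), the foot plate of the grey holder half hidden at (250,208), and a brown look-alike at (115,80). The camera looks toward the robot, so I'll go beyond the holder to see the face.

```bash
python3 -m jog '[{"linear":[-2.5,0,0],"yaw":0},{"linear":[-4,0,0],"yaw":0},{"linear":[-4,0,0],"yaw":0},{"linear":[-4,0,0],"yaw":0},{"linear":[-4,0,0],"yaw":0},{"linear":[-2.5,0,0],"yaw":0},{"linear":[0,0,0],"yaw":0},{"linear":[0,0,0],"yaw":0}]'
python3 - <<'E'
from h import *
m=camera_model("wrist"); p,d=read_camera("wrist"); np.savez("pics/w4.npz",p=p,d=d,**{k:m[k] for k in m})
t,R=tool();print(t,R[:,0],R[:,1]); w=cloud(d,m)
cv2.imwrite("pics/w4.png",p[:,:,::-1])
q=w.reshape(-1,3); c=p.reshape(-1,3).astype(int)
s=(np.ptp(c,axis=1)<25)&(c.mean(1)>100)&(np.abs(q[:,0]-.673)<.04)&(np.abs(q[:,1]+.02)<.035)&(q[:,2]>.085)&(q[:,2]<.14)
print(s.sum())
if s.sum():
    cc,n,P=plane(q[s]); print(len(P),cc,n,np.degrees(np.arccos(n[2])))
E
```

```text
clock: 6.33
tcp_pos: [0.7682, -0.0162, 0.2466]
ee_rot: [-0.009, 1.0, -0.0, -0.001]
ft_force: [-0.5, 0.5, -1.7]
opening: 0.0485
grip_force: 63.2
[ 0.76726771 -0.01587256  0.24715681] [-0.99984706 -0.01730154  0.00255049] [-1.73023322e-02  9.99850262e-01 -2.87509321e-04]
7106
4149 [ 0.67449886 -0.0185704   0.10950532] [-0.43188237 -0.00366873  0.90192248] 25.588069326704996
```

View pics/w4.png

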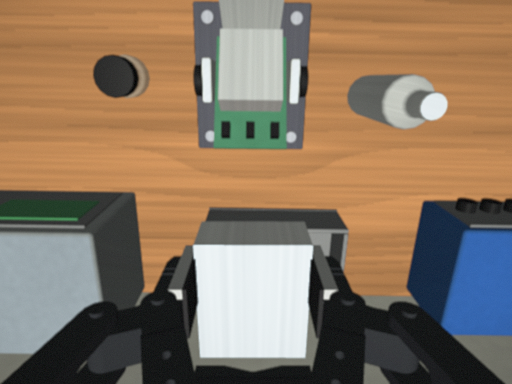

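The face shows at (251,65), with the stop's inner side above it at rows 0-28. The held block is at (252,290). I'll take the face edges and the held block's pose from this same frame.

Run:
```python
from h import *
z=np.load("pics/w4.npz");p,d=z["p"],z["d"];m={k:z[k] for k in("vfov","cx","cy","rvec","tvec")};w=cloud(d,m)
q=w.reshape(-1,3);c=p.reshape(-1,3).astype(int)
s=(np.ptp(c,axis=1)<25)&(c.mean(1)>100)&(np.abs(q[:,0]-.673)<.02)&(np.abs(q[:,1]+.0185)<.02)&(q[:,2]>.085)&(q[:,2]<.14)
c0,n,P=plane(q[s]); print("plane",c0,n,"tilt",np.degrees(np.arccos(n[2])),len(P),s.sum())
s=(np.abs((q-c0)@n)<.002)&(np.abs(q[:,1]+.0185)<.034)&(np.abs(q[:,0]-.673)<.04)&(np.ptp(c,axis=1)<30)&(c.mean(1)>80)
F=q[s]; ex=np.array([1,0,0.])-n[0]*n; ex/=np.linalg.norm(ex); ey=np.cross(n,ex)
uv=np.c_[(F-c0)@ex,(F-c0)@ey]; r=cv2.minAreaRect((uv*1000).astype(np.float32)); print("rect",r)
a,b=r[0]; fc=c0+a/1000*ex+b/1000*ey; print("face centre",fc,"ex",ex)
for y0 in(-15,0,15):
    k=np.abs(uv[:,1]*1000-y0)<3; print(y0,np.percentile(uv[k,0]*1000,[0.5,99.5]))
for x0 in(-20,0,20):
    k=np.abs(uv[:,0]*1000-x0)<3; print(x0,np.percentile(uv[k,1]*1000,[0.5,99.5]))
t=np.array([.7673,-.0159,.2472])
h=(np.hypot(q[:,0]-t[0],q[:,1]-t[1])<.07)&(q[:,2]>t[2]+.012)&(q[:,2]<t[2]+.03)&(c.mean(1)>190)
print("block top",h.sum(),rect(q[h]),np.median(q[h],0)); c1,n1,_=plane(q[h]);print(n1,c1)
s=(np.hypot(q[:,0]-.62,q[:,1]+.02)<.05)&(q[:,2]>.10)&(q[:,0]<.645); print("stop?",s.sum(), q[s].max(0) if s.sum() else 0,q[s].min(0) if s.sum() else 0)
```

```text
plane [ 0.67323201 -0.01850223  0.10866698] [-0.46750275 -0.00299851  0.88398653] tilt 27.87293959861072 2638 2685
rect ((0.1754016876220703, -0.03675270080566406), (61.80784225463867, 50.06205368041992), 0.18061481416225433)
face centre [ 0.67338706 -0.01853926  0.10874885] ex [ 0.88399162 -0.00158578  0.46750006]
-15 [-29.82863244  30.55364948]
0 [-29.93975372  30.68936983]
15 [-30.08045152  30.62186092]
-20 [-24.59824225  24.75971374]
0 [-24.72864262  24.88141061]
20 [-24.82272312  24.92350502]
block top 12373 (array([780.2, -15. ]), array([61.6, 50.3]), 0.7) [ 0.77707292 -0.01503072  0.26423905]
[ 8.14519674e-03 -3.49518750e-04  9.99966766e-01] [ 0.77793678 -0.01503216  0.26423891]
stop? 1516 [0.64479153 0.00432934 0.12523414] [ 0.63159414 -0.04175653  0.10005867]
```

```bash
python3 -m jog '[{"linear":[2,-0.05,0],"yaw":0.6},{"linear":[3,-0.05,1],"yaw":0},{"linear":[2.8,-0.1,2],"yaw":0},{"linear":[1,0,3],"yaw":0},{"linear":[0,0,2.5],"yaw":0},{"linear":[0,0,1],"yaw":0},{"linear":[0,0,0],"yaw":0},{"linear":[0,0,0],"yaw":0},{"linear":[0,0,0],"yaw":0}]' && python3 -c "
from h import *
t,R=tool();print(t,R[:,1],sense()['ft_force'])"
```

```text
clock: 7.13
tcp_pos: [0.6815, -0.0172, 0.1558]
ee_rot: [-0.004, 1.0, -0.0, 0.002]
ft_force: [0.6, 0.6, -1.5]
opening: 0.049
grip_force: 63.2
[ 0.68147691 -0.01715774  0.15576127] [-8.60598234e-03  9.99962921e-01 -3.04788794e-04] [ 0.58248677  0.63499848 -1.46195745]
```

```bash
python3 -m jog '[{"linear":[0.2,-0.2,0.8],"yaw":0},{"linear":[0,0,0.8],"yaw":0},{"linear":[0,0,0.4],"yaw":0},{"linear":[0,0,0],"yaw":0},{"linear":[0,0,0],"yaw":0}]' 1 30 &&  python3 -m jog '[{"linear":[0,0,0.2],"yaw":0},{"linear":[0,0,0.2],"yaw":0},{"linear":[0,0,0.2],"yaw":0},{"linear":[0,0,0],"yaw":0},{"linear":[0,0,0],"yaw":0}]' && python3 -c "
from h import *
t,R=tool();print(t,R[:,1],sense()['ft_force'])"
```

```text
clock: 7.55
tcp_pos: [0.6776, -0.0187, 0.1324]
ee_rot: [-0.005, 1.0, 0.0, -0.001]
ft_force: [-0.3, -0.3, -1.5]
opening: 0.0485
grip_force: 63.2
clock: 7.97
tcp_pos: [0.6784, -0.0188, 0.1287]
ee_rot: [-0.005, 1.0, -0.0, 0.001]
ft_force: [-2.1, 0.4, 5.6]
opening: 0.0486
grip_force: 63.9
[ 0.67844756 -0.01875755  0.1286838 ] [-9.06841641e-03  9.99958874e-01 -1.15825725e-04] [-2.12504102  0.36779022  5.59691386]
```

```bash
python3 -m jog '[{"linear":[0,0,0.2],"yaw":0},{"linear":[0,0,0.2],"yaw":0},{"linear":[0,0,0],"yaw":0},{"linear":[0,0,0],"yaw":0}]' 0.2 20 &&  python3 -m jog '[{"linear":[0,0,0.2],"yaw":0},{"linear":[0,0,0.2],"yaw":0},{"linear":[0,0,0],"yaw":0},{"linear":[0,0,0],"yaw":0}]' && python3 -c "
from h import *
t,R=tool();print(t,R[:,1],sense()['ft_force'],sense()['torque'])"
```

```text
clock: 8.3
tcp_pos: [0.6785, -0.0188, 0.1283]
ee_rot: [-0.005, 1.0, -0.0, 0.001]
ft_force: [-11.0, 0.4, 19.5]
opening: 0.0485
grip_force: 65.8
clock: 8.63
tcp_pos: [0.6785, -0.0188, 0.1279]
ee_rot: [-0.005, 1.0, -0.0, 0.001]
ft_force: [-18.7, 0.4, 35.1]
opening: 0.0488
grip_force: 67.5
[ 0.67848401 -0.01875012  0.12786258] [-9.17413487e-03  9.99957873e-01 -2.96440752e-04] [-18.74689106   0.35834644  35.07961952] [0.11564295 2.61386297 0.06963633]
```

```bash
python3 -m jog '[{"linear":[0,0,-0.6],"yaw":0},{"linear":[0,0,0],"yaw":0}]' 0 20 | egrep "clock|force|open|pos"; python3 -m jog '[{"linear":[0,0,0],"yaw":0},{"linear":[0,0,0],"yaw":0}]' -0.06 20| egrep "force|open|pos"; python3 -m jog '[{"linear":[0,0,0],"yaw":0},{"linear":[0,0,0],"yaw":0}]' -0.1 20| egrep "force|open|pos"
```

```text
clock: 8.8
tcp_pos: [0.6797, -0.0189, 0.1284]
ft_force: [-3.3, -0.0, 14.0]
opening: 0.0488
grip_force: 65.2
tcp_pos: [0.6798, -0.0189, 0.1283]
ft_force: [-4.5, 0.2, 14.1]
opening: 0.0483
grip_force: 65.1
tcp_pos: [0.6798, -0.0188, 0.1283]
ft_force: [-4.4, 0.5, 14.1]
opening: 0.0488
grip_force: 65.1
```

Force only takes effect at a fresh grasp, and at 60 N the block can't pivot in the pads. I'll set it on clear bench in front of the holder and re-grip lightly, farther off-centre.

```bash
python3 -m jog '[{"linear":[0,0,-2],"yaw":0},{"linear":[0,0,-3],"yaw":0},{"linear":[2,0.4,-1],"yaw":0},{"linear":[4,0.8,0],"yaw":0},{"linear":[4,0.9,0],"yaw":0},{"linear":[3.4,0.9,1.5],"yaw":0},{"linear":[1.4,0,3.5],"yaw":0},{"linear":[0,0,4],"yaw":0},{"linear":[0,0,4],"yaw":0},{"linear":[0,0,3],"yaw":0},{"linear":[0,0,1.4],"yaw":0},{"linear":[0,0,0.2],"yaw":0},{"linear":[0,0,0.2],"yaw":0},{"linear":[0,0,0],"yaw":0},{"linear":[0,0,0],"yaw":0}]' && python3 -c "
from h import *
t,R=tool();print(t,sense()['ft_force'])"
```

```text
clock: 10.38
tcp_pos: [0.5298, 0.0099, 0.0071]
ee_rot: [-0.004, 1.0, -0.0, -0.0]
ft_force: [0.6, 0.2, -1.5]
opening: 0.0486
grip_force: 64.4
[0.52984433 0.00987264 0.00707528] [ 0.59990953  0.21906902 -1.52037167]
```

```bash
python3 -m jog '[{"linear":[0,0,0.1],"yaw":0},{"linear":[0,0,0],"yaw":0},{"linear":[0,0,0],"yaw":0}]' 1 && python3 -m jog '[{"linear":[0,0,0],"yaw":0},{"linear":[0,0,0],"yaw":0},{"linear":[0,0,0],"yaw":0},{"linear":[0.5,0,-0.4],"yaw":0},{"linear":[0,0,0],"yaw":0},{"linear":[0,0,0],"yaw":0}]' -1 && python3 -m jog '[{"linear":[0,0,0],"yaw":0},{"linear":[0,0,0],"yaw":0},{"linear":[0,0,0],"yaw":0},{"linear":[0,0,0],"yaw":0},{"linear":[0,0,0],"yaw":0},{"linear":[0,0,0],"yaw":0},{"linear":[0,0,0],"yaw":0},{"linear":[0,0,0],"yaw":0}]' 1 20
```

```text
clock: 10.63
tcp_pos: [0.5301, 0.0099, 0.0067]
ee_rot: [-0.005, 1.0, -0.0, 0.0]
ft_force: [1.2, 1.0, -2.0]
opening: 0.0487
grip_force: 64.4
clock: 11.13
tcp_pos: [0.5247, 0.0098, 0.0107]
ee_rot: [-0.004, 1.0, -0.0, 0.0]
ft_force: [0.4, 0.3, 0.4]
opening: 0.0854
grip_force: 0.0
clock: 11.8
tcp_pos: [0.5249, 0.0098, 0.0104]
ee_rot: [-0.005, 1.0, -0.0, 0.0]
ft_force: [-0.1, -0.3, 0.9]
opening: 0.0497
grip_force: 21.4
```

```bash
python3 -m jog '[{"linear":[0,0,-0.8],"yaw":0},{"linear":[0,0,-2],"yaw":0},{"linear":[0,0,-3],"yaw":0},{"linear":[0,0,-4],"yaw":0},{"linear":[0,0,-4],"yaw":0},{"linear":[-1.5,-0.5,-3],"yaw":0},{"linear":[-3.2,-0.7,-1.2],"yaw":0},{"linear":[-4,-0.8,0],"yaw":0},{"linear":[-3.5,-0.7,0],"yaw":0},{"linear":[-2,-0.3,0],"yaw":0},{"linear":[-0.6,0,1.5],"yaw":0},{"linear":[0,0,2],"yaw":0},{"linear":[0,0,1],"yaw":0},{"linear":[0,0,0],"yaw":0},{"linear":[0,0,0],"yaw":0},{"linear":[0,0,0],"yaw":0}]'
python3 - <<'E'
from h import *
t,R=tool();print(t,sense()['ft_force'])
m=camera_model("wrist"); p,d=read_camera("wrist"); w=cloud(d,m);q=w.reshape(-1,3);c=p.reshape(-1,3)
t=tool()[0]
h=(np.hypot(q[:,0]-t[0],q[:,1]-t[1])<.07)&(q[:,2]>t[2]+.0)&(q[:,2]<t[2]+.03)&(c.mean(1)>190)
print("block top",h.sum(),rect(q[h])); c1,n1,_=plane(q[h]);print(n1,c1)
E
```

```text
clock: 13.13
tcp_pos: [0.6725, -0.0186, 0.1457]
ee_rot: [-0.005, 1.0, 0.0, -0.0]
ft_force: [0.5, 0.1, -1.5]
opening: 0.0494
grip_force: 21.4
[ 0.67251354 -0.01861501  0.14565393] [ 0.50386391  0.11480894 -1.54342485]
block top 11341 (array([689.6, -17.5]), array([61.4, 50.1]), 0.1)
[3.95782199e-03 2.08488615e-04 9.99992146e-01] [ 0.68761998 -0.01751601  0.15822655]
```

```bash
python3 -m jog '[{"linear":[-0.1,-0.1,0.5],"yaw":0},{"linear":[0,0,0.4],"yaw":0},{"linear":[0,0,0.2],"yaw":0},{"linear":[0,0,0.2],"yaw":0},{"linear":[0,0,0.2],"yaw":0},{"linear":[0,0,0.1],"yaw":0},{"linear":[0,0,0],"yaw":0}]' |egrep "pos|ft|grip"; for i in 1; do python3 -m jog '[{"linear":[0,0,0.2],"yaw":0},{"linear":[0,0,0.2],"yaw":0},{"linear":[0,0,0],"yaw":0}]' |egrep "pos|ft|grip"; done
```

```text
tcp_pos: [0.6735, -0.0199, 0.1317]
ft_force: [-7.8, -0.1, 9.9]
grip_force: 23.1
tcp_pos: [0.6735, -0.0199, 0.1279]
ft_force: [-8.2, 0.0, 11.2]
grip_force: 24.6
```

```bash
python3 -m jog '[{"linear":[0,0,0.2],"yaw":0},{"linear":[0,0,0.1],"yaw":0},{"linear":[0,0,0],"yaw":0}]' |egrep "pos|ft|grip"; python3 -m jog '[{"linear":[0,0,0.2],"yaw":0},{"linear":[0,0,0.1],"yaw":0},{"linear":[0,0,0],"yaw":0}]' |egrep "clock|pos|ft|grip"
python3 - <<'E'
from h import *
m=camera_model("wrist"); p,d=read_camera("wrist"); w=cloud(d,m);q=w.reshape(-1,3);c=p.reshape(-1,3)
cv2.imwrite("pics/w5.png",p[:,:,::-1]); t=tool()[0]
h=(np.hypot(q[:,0]-t[0],q[:,1]-t[1])<.06)&(q[:,2]>t[2]-.01)&(q[:,2]<t[2]+.05)&(c.mean(1)>150)&(np.ptp(c.astype(int),axis=1)<30)
c1,n1,P=plane(q[h]);print(h.sum(),len(P),n1,np.degrees(np.arccos(n1[2])),c1)
E
```

```text
tcp_pos: [0.6733, -0.02, 0.125]
ft_force: [-8.3, 0.2, 11.7]
grip_force: 25.7
clock: 14.52
tcp_pos: [0.6733, -0.02, 0.122]
ft_force: [-8.9, -0.2, 12.2]
grip_force: 26.9
16529 14510 [-0.31286635 -0.00179698  0.94979546] 18.23236649279993 [ 0.67771229 -0.01883988  0.14043133]
```

View pics/w5.png

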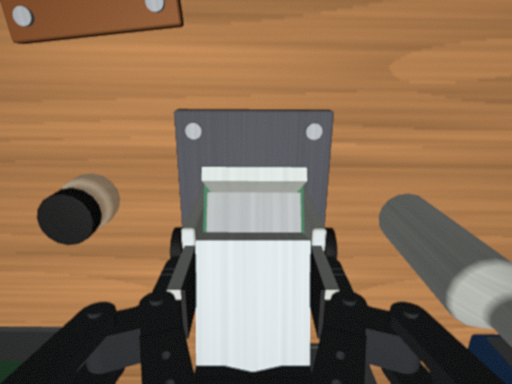

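The picture shows the block at (252,300), centred over the face and pivoting: 18° so far, 27.9° needed. The stop is at rows 168-190. I'll keep pressing.

```bash
python3 -m jog '[{"linear":[0,0,0.2],"yaw":0},{"linear":[0,0,0.1],"yaw":0},{"linear":[0,0,0],"yaw":0}]' |egrep "pos|ft|grip"; python3 -m jog '[{"linear":[0,0,0.2],"yaw":0},{"linear":[0,0,0],"yaw":0}]' |egrep "pos|ft|grip";python3 -m jog '[{"linear":[0,0,0.2],"yaw":0},{"linear":[0,0,0],"yaw":0}]' |egrep "clock|pos|ft|grip"
cat > bt.py <<'E'
from h import *
m=camera_model("wrist"); p,d=read_camera("wrist"); w=cloud(d,m);q=w.reshape(-1,3);c=p.reshape(-1,3).astype(int)
t=tool()[0]; f=np.array([.6734,-.0185,.1087]);a=np.radians(27.9);ex=np.array([np.cos(a),0,np.sin(a)]);ez=np.array([-np.sin(a),0,np.cos(a)])
h=(np.hypot(q[:,0]-t[0],q[:,1]-t[1])<.07)&(np.abs(q[:,1]-t[1])<.0235)&((q-f)@ez>.012)&(q[:,2]<t[2]+.05)&(c.mean(1)>150)&(np.ptp(c,axis=1)<30)&((q-f)@ex>-.029)
c1,n1,P=plane(q[h]);print(len(P),"tilt",np.degrees(np.arccos(n1[2])),"s range",np.percentile((P-f)@ex,[.5,99.5]),"h",np.median((P-f)@ez), "y",np.percentile(P[:,1],[.5,50,99.5]),t)
E
python3 bt.py
```

```text
tcp_pos: [0.6733, -0.0199, 0.119]
ft_force: [-8.9, 0.3, 11.4]
grip_force: 28.3
tcp_pos: [0.6733, -0.0199, 0.1171]
ft_force: [-9.5, -0.0, 12.3]
grip_force: 29.2
clock: 15.15
tcp_pos: [0.6734, -0.0199, 0.1153]
ft_force: [-9.1, 0.2, 12.4]
grip_force: 30.3
14126 tilt 27.275856466204566 s range [-0.00833203  0.04537896] h 0.02383920346467672 y [-0.04318225 -0.01989922  0.003369  ] [ 0.67338721 -0.01992762  0.11527978]
```

```bash
sed -i 's/&(np.abs(q\[:,1\]-t\[1\])<.0235)//; s/c.mean(1)>150/c.mean(1)>185/' bt.py
cat >> bt.py <<'E'
for lo,hi in((0,.02),(.02,.04)):
    k=P[((P-f)@ex>lo)&((P-f)@ex<hi)]; 
    if len(k): print("y at s",lo,np.round(np.percentile(k[:,1]*1000,[.5,99.5]),1))
print(rect(np.c_[(P-f)@ex,P[:,1]]))
E
python3 -m jog '[{"linear":[-0.2,0,-0.1],"yaw":0},{"linear":[-0.2,0,-0.1],"yaw":0},{"linear":[-0.2,0.05,-0.1],"yaw":0},{"linear":[0,0,0],"yaw":0},{"linear":[0,0,0],"yaw":0}]'; python3 bt.py
```

```text
clock: 15.62
tcp_pos: [0.6735, -0.0199, 0.1157]
ee_rot: [-0.005, 1.0, -0.0, -0.007]
ft_force: [-20.0, -1.1, 14.3]
opening: 0.0495
grip_force: 30.4
14775 tilt 26.476623407875092 s range [-0.00776697  0.04582149] h 0.023935147086955558 y [-0.04328647 -0.01877137  0.00573439] [ 0.67354407 -0.01987528  0.11570535]
y at s 0 [-43.2   5.5]
y at s 0.02 [-43.3   6. ]
(array([ 19.8, -18.8]), array([55.3, 50.2]), 0.5)
```

```bash
python3 -m jog '[{"linear":[-0.2,0,-0.15],"yaw":0},{"linear":[-0.2,0,-0.15],"yaw":0},{"linear":[-0.1,0,-0.05],"yaw":0},{"linear":[0,0,0],"yaw":0},{"linear":[0,0,0],"yaw":0}]'; python3 bt.py
```

```text
clock: 16.08
tcp_pos: [0.68, -0.0194, 0.119]
ee_rot: [-0.004, 1.0, -0.0, -0.006]
ft_force: [-15.6, -0.8, 10.3]
opening: 0.0494
grip_force: 29.9
14733 tilt 26.437825254848963 s range [-0.00063567  0.05294705] h 0.023800339941702792 y [-0.04277646 -0.0182791   0.00616909] [ 0.67993665 -0.01938348  0.11897005]
y at s 0 [-42.7   6. ]
y at s 0.02 [-42.8   6.1]
(array([ 26.8, -18.3]), array([55., 50.]), 0.5)
```

```bash
python3 -m jog '[{"linear":[0.1,0,0.2],"yaw":0},{"linear":[0.18,0,0.14],"yaw":0},{"linear":[0.18,0,0.1],"yaw":0},{"linear":[0.18,0,0.1],"yaw":0},{"linear":[0.18,0,0.1],"yaw":0},{"linear":[0.18,0,0.1],"yaw":0},{"linear":[0.18,0,0.1],"yaw":0}]' | egrep "pos|ft"; python3 -m jog '[{"linear":[0.18,0,0.1],"yaw":0},{"linear":[0.18,0,0.1],"yaw":0},{"linear":[0.18,0,0.1],"yaw":0},{"linear":[0.18,0,0.1],"yaw":0},{"linear":[0,0,0],"yaw":0}]'; python3 bt.py
```

```text
tcp_pos: [0.6791, -0.0195, 0.1181]
ft_force: [0.1, 0.7, 18.5]
clock: 17.13
tcp_pos: [0.6721, -0.0198, 0.1144]
ee_rot: [-0.004, 1.0, -0.0, 0.007]
ft_force: [0.6, -0.5, 19.5]
opening: 0.0495
grip_force: 31.0
14729 tilt 27.77219202640047 s range [-0.01013231  0.04355864] h 0.023793898092622886 y [-0.04314383 -0.01866735  0.00589522] [ 0.67216416 -0.01977509  0.11435354]
y at s 0 [-43.    5.6]
y at s 0.02 [-43.2   6.2]
(array([ 17.3, -18.6]), array([55.1, 50.1]), 0.5)
```

```bash
python3 -m jog '[{"linear":[0.18,0,0.09],"yaw":0},{"linear":[0.18,0,0.09],"yaw":0},{"linear":[0.18,0,0.09],"yaw":0},{"linear":[0.18,0,0.09],"yaw":0},{"linear":[0.18,0,0.09],"yaw":0},{"linear":[0.18,0,0.09],"yaw":0},{"linear":[0.18,0,0.09],"yaw":0},{"linear":[0.18,0,0.09],"yaw":0},{"linear":[0.18,0,0.09],"yaw":0}]' | egrep "pos|ft"; python3 -m jog '[{"linear":[0.18,0,0.09],"yaw":0},{"linear":[0.1,0,0.05],"yaw":0},{"linear":[0,0,0],"yaw":0}]'; python3 bt.py
```

```text
tcp_pos: [0.6563, -0.0199, 0.106]
ft_force: [0.2, -0.1, 18.3]
clock: 18.18
tcp_pos: [0.6553, -0.02, 0.1054]
ee_rot: [-0.004, 1.0, -0.0, 0.009]
ft_force: [4.1, -0.1, 18.2]
opening: 0.0496
grip_force: 30.9
14557 tilt 27.818614924053445 s range [-0.02869704  0.02443131] h 0.02382926865867607 y [-0.04343189 -0.01900461  0.00566815] [ 0.65526991 -0.01997672  0.10541912]
y at s 0 [-43.5   5.8]
y at s 0.02 [-43.4   6. ]
(array([ -1.6, -18.9]), array([54.8, 50.2]), 0.4)
```

```bash
sed -i 's/>-.029/>-.045/' bt.py; python3 -m jog '[{"linear":[0.15,0.02,0.05],"yaw":0},{"linear":[0.15,0.02,0.05],"yaw":0},{"linear":[0.1,0,0],"yaw":0},{"linear":[0,0,0],"yaw":0}]'; python3 bt.py
```

```text
clock: 18.57
tcp_pos: [0.6553, -0.02, 0.1056]
ee_rot: [-0.004, 1.0, -0.001, 0.014]
ft_force: [13.0, 0.3, 14.8]
opening: 0.0494
grip_force: 30.4
13218 tilt 27.782556277387528 s range [-0.02821403  0.02435954] h 0.02406718348201467 y [-0.04339928 -0.01892319  0.00569447] [ 0.65526828 -0.01998431  0.10553083]
y at s 0 [-43.4   5.9]
y at s 0.02 [-43.4   6.1]
(array([ -1.7, -18.9]), array([54.9, 50.1]), 0.4)
```

```bash
python3 -m jog '[{"linear":[-0.2,0,-0.3],"yaw":0},{"linear":[0,0,0],"yaw":0}]' | egrep "pos|ft"; python3 -m jog '[{"linear":[0,0,0],"yaw":0},{"linear":[0,0,0],"yaw":0},{"linear":[0,0,0],"yaw":0},{"linear":[0,0,0],"yaw":0},{"linear":[0,0,-1],"yaw":0},{"linear":[0,0,-3],"yaw":0},{"linear":[0,0,-4],"yaw":0},{"linear":[-1,0,-4],"yaw":0},{"linear":[-4,0,0],"yaw":0},{"linear":[-3,0,0],"yaw":0},{"linear":[0,0,0],"yaw":0},{"linear":[0,0,0],"yaw":0}]' -1
python3 - <<'E'
exec(open("bt.py").read())
cv2.imwrite("pics/w6.png",p[:,:,::-1])
k=((q-f)@ez>.026)&((q-f)@ex<-.029)&(np.abs(q[:,1]+.0185)<.03)&((q-f)@ex>-.045); print("stop s,y,h",k.sum(),np.percentile((q[k]-f)@ex,[1,50,99]),np.percentile(q[k,1],[1,99]))
E
```

```text
tcp_pos: [0.655, -0.0199, 0.1059]
ft_force: [13.2, -1.1, 8.3]
clock: 19.78
tcp_pos: [0.7254, -0.0184, 0.2181]
ee_rot: [-0.005, 1.0, 0.0, -0.001]
ft_force: [-0.8, 0.8, 0.2]
opening: 0.085
grip_force: 0.0
3904 tilt 27.959803647472533 s range [-0.00794047  0.03049384] h 0.023977400364281042 y [-0.04339406 -0.01876894  0.0059181 ] [ 0.72429142 -0.0183916   0.21788916]
y at s 0 [-43.6   5.9]
y at s 0.02 [-43.3   5.8]
(array([ 10.7, -18.8]), array([49.9, 40. ]), 90.0)
stop s,y,h 974 [-0.0354369  -0.03041953 -0.02905978] [-0.04128253  0.0038654 ]
```

View pics/w6.png

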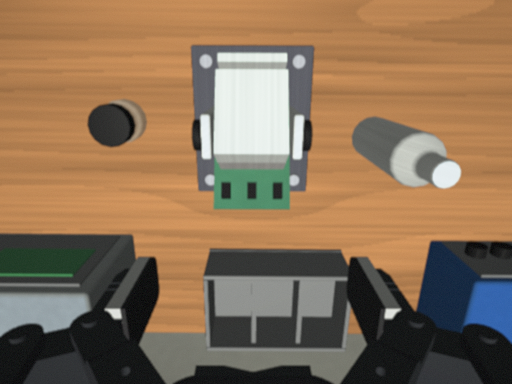

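The block is flush on the face, with its upper edge at s = 30.5 mm, 28° tilt and 24 mm height; in the picture it's at (252,115), against the stop at row 60. Next, the large heat sink.

```bash
python3 -m jog '[{"linear":[1.5,2.5,-1],"yaw":0},{"linear":[2,3.2,0],"yaw":0},{"linear":[2,3.2,0],"yaw":0},{"linear":[2,3.2,0],"yaw":0},{"linear":[2,3.2,0],"yaw":0},{"linear":[2,3.2,0],"yaw":0},{"linear":[2,3.2,0],"yaw":0},{"linear":[2,3.2,0],"yaw":0},{"linear":[2,3.2,0],"yaw":0},{"linear":[2,3.2,0],"yaw":0},{"linear":[2,3.2,0],"yaw":0},{"linear":[2,3.2,0],"yaw":-5.8},{"linear":[0.3,0.7,0],"yaw":-5.9},{"linear":[0,0,0],"yaw":0},{"linear":[0,0,0],"yaw":0},{"linear":[0,0,0],"yaw":0}]'
python3 - <<'E'
from h import *
m=camera_model("wrist"); p,d=read_camera("wrist"); w=cloud(d,m);q=w.reshape(-1,3)
t,R=tool();print(t,R[:,0],R[:,1]); cv2.imwrite("pics/w7.png",p[:,:,::-1])
s=(q[:,2]>.006)&(q[:,2]<.045)&(np.hypot(q[:,0]-.4814,q[:,1]-.3623)<.048)
print(s.sum(),rect(q[s]))
s&=q[:,2]>.027; print(s.sum(),rect(q[s]),np.median(q[s],0))
E
```

```text
clock: 21.17
tcp_pos: [0.4827, 0.3618, 0.2288]
ee_rot: [-0.105, 0.994, -0.0, -0.0]
ft_force: [0.2, -0.1, -0.0]
opening: 0.0856
grip_force: 0.0
[0.48312035 0.36159214 0.22880202] [-9.78060959e-01 -2.08318767e-01  2.29160626e-04] [-2.08318877e-01  9.78060723e-01 -6.84286371e-04]
2715 (array([482.3, 362. ]), array([60.9, 50.2]), 12.1)
1138 (array([481.9, 361.9]), array([60.1, 50.2]), 12.4) [0.48002509 0.36122831 0.03294753]
```

View pics/w7.png

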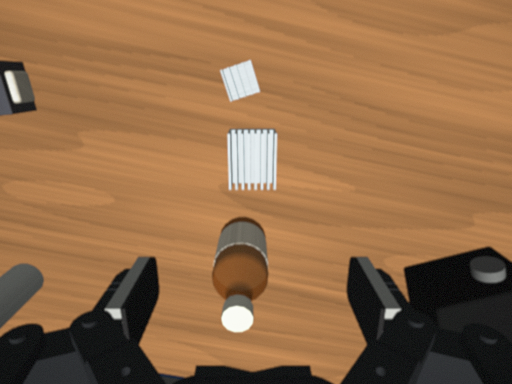

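The wrist view shows the large sink at (252,160), the small one at (240,80) and the bottle at (240,270). I'll grip it lightly, 18 mm toward the robot from its centre.

```bash
python3 -m jog '[{"linear":[1.9,0.05,2.5],"yaw":0},{"linear":[0,0,4],"yaw":0},{"linear":[0,0,4],"yaw":0},{"linear":[0,0,4],"yaw":0},{"linear":[0,0,3.5],"yaw":0},{"linear":[0,0,2],"yaw":0},{"linear":[0,0,1],"yaw":0},{"linear":[0,0,0.4],"yaw":0},{"linear":[0,0,0],"yaw":0},{"linear":[0,0,0],"yaw":0}]' -1 | egrep "pos|ft"; python3 -m jog '[{"linear":[0,0,0],"yaw":0},{"linear":[0,0,0],"yaw":0},{"linear":[0,0,0],"yaw":0},{"linear":[0,0,0],"yaw":0},{"linear":[0,0,0],"yaw":0},{"linear":[0,0,0],"yaw":0},{"linear":[0,0,0],"yaw":0},{"linear":[0,0,0],"yaw":0}]' 1 20
```

```text
tcp_pos: [0.4659, 0.36, 0.0165]
ft_force: [0.6, -0.3, 0.6]
clock: 22.72
tcp_pos: [0.4653, 0.3602, 0.0166]
ee_rot: [-0.106, 0.994, 0.001, 0.001]
ft_force: [0.2, -0.8, 6.3]
opening: 0.0492
grip_force: 20.9
```

```bash
python3 -m jog '[{"linear":[0,0,-0.8],"yaw":0},{"linear":[0,0,-2],"yaw":0},{"linear":[0,0,-3],"yaw":0},{"linear":[0,0,-4],"yaw":0},{"linear":[0,0,-4],"yaw":0},{"linear":[0,0,-4],"yaw":3.8},{"linear":[0,0,-3],"yaw":3.9},{"linear":[0,0,-1.2],"yaw":3.9},{"linear":[-0.8,-1.5,0],"yaw":0},{"linear":[-1.5,-3,0],"yaw":0}]' | egrep "pos|ft|grip"; python3 -m jog '[{"linear":[-1.7,-3.4,0],"yaw":0},{"linear":[-1.7,-3.4,0],"yaw":0},{"linear":[-1.7,-3.4,0],"yaw":0},{"linear":[-1.7,-3.4,0],"yaw":0},{"linear":[-1.7,-3.4,0],"yaw":0},{"linear":[-1.7,-3.4,0],"yaw":0},{"linear":[-1.7,-3.4,0],"yaw":0},{"linear":[-1.7,-3.4,0],"yaw":0},{"linear":[-1.7,-3.4,0],"yaw":0},{"linear":[-1.5,-2.6,0],"yaw":0},{"linear":[-0.6,-0.5,1],"yaw":0},{"linear":[0,0,1.5],"yaw":0},{"linear":[0,0,1],"yaw":0},{"linear":[0,0,0],"yaw":0},{"linear":[0,0,0],"yaw":0},{"linear":[0,0,0],"yaw":0}]'
python3 - <<'E'
from h import *
t,R=tool();print(t,R[:,1])
m=camera_model("wrist"); p,d=read_camera("wrist"); w=cloud(d,m);q=w.reshape(-1,3)
cv2.imwrite("pics/w8.png",p[:,:,::-1])
h=(np.hypot(q[:,0]-t[0]-.015,q[:,1]-t[1])<.043)&(q[:,2]>t[2]+.011)&(q[:,2]<t[2]+.024)&(np.abs(q[:,1]-t[1])<.0268)
print(h.sum(),rect(q[h]),plane(q[h])[:2])
E
```

```text
tcp_pos: [0.4873, 0.3174, 0.2375]
ft_force: [-0.2, 0.3, -2.2]
grip_force: 21.4
clock: 24.88
tcp_pos: [0.6651, -0.0194, 0.2002]
ee_rot: [-0.006, 1.0, 0.0, 0.0]
ft_force: [0.3, 0.1, -0.5]
opening: 0.0498
grip_force: 21.4
[ 0.66509506 -0.01941344  0.20020572] [-1.18894650e-02  9.99929314e-01  8.40130960e-05]
6217 (array([682.3, -19.9]), array([53.6, 61.9]), 89.0) (array([ 0.67998508, -0.01868082,  0.21645117]), array([0.00754796, 0.00169101, 0.99997008]))
```

View pics/w8.png

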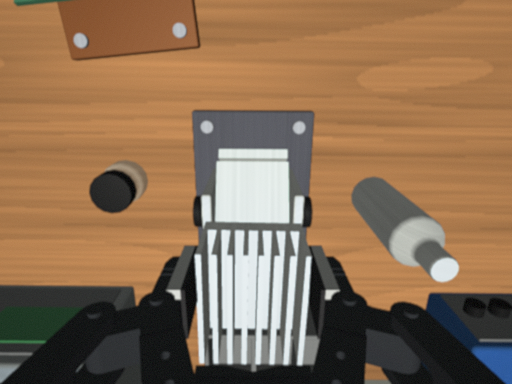

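The sink is held level, fins up, at (252,295), in line with the spreader at (251,190). Lowering it now.

```bash
python3 -m jog '[{"linear":[-0.1,0,1],"yaw":0.1},{"linear":[0,0,1.3],"yaw":0},{"linear":[0,0,0.7],"yaw":0},{"linear":[0,0,0.3],"yaw":0},{"linear":[0,0,0.2],"yaw":0},{"linear":[0,0,0.2],"yaw":0},{"linear":[0,0,0],"yaw":0}]'|egrep "pos|ft|grip"; for_=1; python3 -m jog '[{"linear":[0,0,0.2],"yaw":0},{"linear":[0,0,0.2],"yaw":0},{"linear":[0,0,0.2],"yaw":0},{"linear":[0,0,0],"yaw":0}]'|egrep "pos|ft|grip"; python3 -m jog '[{"linear":[0,0,0.2],"yaw":0},{"linear":[0,0,0.2],"yaw":0},{"linear":[0,0,0],"yaw":0}]'|egrep "clock|pos|ft|grip"
```

```text
tcp_pos: [0.6662, -0.0204, 0.1625]
ft_force: [-0.5, -0.3, -0.8]
grip_force: 21.4
tcp_pos: [0.6671, -0.0209, 0.1604]
ft_force: [-4.9, -1.2, 9.1]
grip_force: 19.1
clock: 26.1
tcp_pos: [0.667, -0.0209, 0.1577]
ft_force: [-8.6, -1.1, 15.0]
grip_force: 20.8
```

```bash
cat > st.py <<'E'
from h import *
m=camera_model("wrist"); p,d=read_camera("wrist"); w=cloud(d,m);q=w.reshape(-1,3);c=p.reshape(-1,3).astype(int)
t=tool()[0]; f=np.array([.6734,-.0185,.1087]);a=np.radians(27.9);ex=np.array([np.cos(a),0,np.sin(a)]);ez=np.array([-np.sin(a),0,np.cos(a)])
S=(q-f)@ex;H=(q-f)@ez
h=(H>.045)&(H<.075)&(S>-.045)&(S<.065)&(np.abs(q[:,1]-t[1])<.030)&(c.mean(1)>190)&(q[:,2]<t[2]+.05)
c1,n1,P=plane(q[h]);print(len(P),"tilt",np.degrees(np.arctan2(-n1[0],n1[2])),"s",np.percentile((P-f)@ex,[.5,99.5])*1e3,"h",np.median((P-f)@ez),"y",np.percentile(P[:,1],[.5,50,99.5])*1e3,t)
if __import__("sys").argv[1:]: cv2.imwrite(__import__("sys").argv[1],p[:,:,::-1])
E
python3 -m jog '[{"linear":[0,0,0.2],"yaw":0},{"linear":[0,0,0.2],"yaw":0},{"linear":[0,0,0.2],"yaw":0},{"linear":[0,0,0],"yaw":0}]'|egrep "pos|ft|grip"; python3 -m jog '[{"linear":[0,0,0.2],"yaw":0},{"linear":[0,0,0.2],"yaw":0},{"linear":[0,0,0],"yaw":0}]'|egrep "clock|pos|ft|grip";python3 st.py
```

```text
tcp_pos: [0.6669, -0.0209, 0.1522]
ft_force: [-8.8, -1.0, 17.3]
grip_force: 23.5
clock: 26.68
tcp_pos: [0.6668, -0.0209, 0.1486]
ft_force: [-11.4, -0.0, 19.7]
grip_force: 25.6
5301 tilt 14.847207881329286 s [ 4.72026707 56.11793376] h 0.05850926193024067 y [-44.58223162 -17.49586009   4.98183554] [ 0.66690292 -0.02086917  0.14856204]
```

```bash
python3 -m jog '[{"linear":[0,0,0.2],"yaw":0},{"linear":[0,0,0.2],"yaw":0},{"linear":[0,0,0.1],"yaw":0},{"linear":[0,0,0],"yaw":0}]'|egrep "pos|ft|grip"; python3 -m jog '[{"linear":[0,0,0.2],"yaw":0},{"linear":[0,0,0.1],"yaw":0},{"linear":[0,0,0],"yaw":0}]'|egrep "clock|pos|ft|grip";python3 st.py
```

```text
tcp_pos: [0.6668, -0.0209, 0.144]
ft_force: [-11.5, -0.5, 21.1]
grip_force: 28.7
clock: 27.32
tcp_pos: [0.6667, -0.0209, 0.1415]
ft_force: [-13.8, -0.2, 24.1]
grip_force: 30.8
5648 tilt 24.021566116985717 s [-1.20641257 49.28954065] h 0.05800181233955443 y [-44.5693325  -22.13253079   4.88808619] [ 0.66676696 -0.02084443  0.14144979]
```

```bash
python3 -m jog '[{"linear":[0,0.05,0.2],"yaw":0},{"linear":[0,0,0.1],"yaw":0},{"linear":[0,0,0],"yaw":0}]'|egrep "clock|pos|ft|grip";python3 -m jog '[{"linear":[0,0.05,0.1],"yaw":0},{"linear":[0,0,0.1],"yaw":0},{"linear":[0,0,0],"yaw":0}]'|egrep "clock|pos|ft|grip";python3 st.py
```

```text
clock: 27.62
tcp_pos: [0.6666, -0.0208, 0.1392]
ft_force: [-16.1, -2.1, 26.5]
grip_force: 33.1
clock: 27.87
tcp_pos: [0.6666, -0.0208, 0.1386]
ft_force: [-18.6, -2.6, 32.7]
grip_force: 34.3
5906 tilt 27.362865738233417 s [-3.67123924 46.55633522] h 0.057692503634440825 y [-44.40659031 -17.52199251   5.09661657] [ 0.66665802 -0.02077112  0.13862115]
```

```bash
python3 -m jog '[{"linear":[0.18,0.03,0.05],"yaw":0},{"linear":[0.18,0,0.05],"yaw":0},{"linear":[0.18,0,0.07],"yaw":0},{"linear":[0.18,0,0.09],"yaw":0},{"linear":[0.18,0,0.09],"yaw":0},{"linear":[0.18,0,0.09],"yaw":0},{"linear":[0.18,0,0.09],"yaw":0},{"linear":[0.18,0,0.09],"yaw":0}]' | egrep "pos|ft"; python3 -m jog '[{"linear":[0.18,0,0.09],"yaw":0},{"linear":[0.18,0,0.09],"yaw":0},{"linear":[0.18,0,0.09],"yaw":0},{"linear":[0.18,0,0.09],"yaw":0},{"linear":[0,0,0],"yaw":0}]'; python3 st.py; python3 bt.py | head -1
```

```text
tcp_pos: [0.6611, -0.0202, 0.1356]
ft_force: [0.4, -0.3, 27.2]
clock: 29.0
tcp_pos: [0.6534, -0.02, 0.1315]
ee_rot: [-0.004, 1.0, -0.001, 0.011]
ft_force: [0.5, 1.0, 28.0]
opening: 0.0499
grip_force: 33.7
5978 tilt 28.103980217502723 s [-19.1349877   31.06413884] h 0.05784955454031242 y [-43.65852324 -16.69904323   5.85376714] [ 0.65344051 -0.01997714  0.13156984]
10771 tilt 59.81971386093514 s range [-0.03515908  0.03064773] h 0.03449550087680226 y [-0.04335114 -0.01768504  0.0057507 ] [ 0.65343545 -0.0199514   0.13154872]
```

```bash
python3 -m jog '[{"linear":[0.18,0,0.09],"yaw":0},{"linear":[0.18,0,0.09],"yaw":0},{"linear":[0.18,0,0.09],"yaw":0},{"linear":[0.18,0,0.09],"yaw":0},{"linear":[0.18,0,0.09],"yaw":0},{"linear":[0.1,0,0.04],"yaw":0},{"linear":[0,0,0],"yaw":0}]' | egrep "pos|ft"; python3 st.py; python3 -m jog '[{"linear":[0.15,0,0.04],"yaw":0},{"linear":[0.1,0,0.03],"yaw":0},{"linear":[0,0,0],"yaw":0}]'; python3 st.py
```

```text
tcp_pos: [0.6443, -0.02, 0.1267]
ft_force: [2.2, 0.6, 26.8]
5992 tilt 28.138470415666262 s [-29.45666293  20.79208591] h 0.057896388797640475 y [-43.67431704 -16.7031291    5.87365835] [ 0.64430279 -0.02001427  0.12672693]
clock: 29.98
tcp_pos: [0.6442, -0.02, 0.1268]
ee_rot: [-0.004, 1.0, -0.001, 0.014]
ft_force: [7.1, 1.5, 25.7]
opening: 0.0494
grip_force: 33.4
5977 tilt 28.499839062647418 s [-29.66035489  20.53626876] h 0.058055281066517174 y [-43.71727185 -16.70836247   5.82563271] [ 0.64425756 -0.019994    0.12679994]
```

```bash
python3 -m jog '[{"linear":[-0.05,0,-0.2],"yaw":0},{"linear":[-0.05,0,-0.2],"yaw":0},{"linear":[0,0,0],"yaw":0}]' | egrep "pos|ft"; python3 -m jog '[{"linear":[0,0,0],"yaw":0},{"linear":[0,0,0],"yaw":0},{"linear":[0,0,0],"yaw":0},{"linear":[0,0,0],"yaw":0},{"linear":[0,0,-1],"yaw":0},{"linear":[0,0,-3],"yaw":0},{"linear":[0,0,-4],"yaw":0},{"linear":[-1,0,-3],"yaw":0},{"linear":[-4,0,0],"yaw":0},{"linear":[-4,0,0],"yaw":0},{"linear":[-1,0,0],"yaw":0},{"linear":[0,0,0],"yaw":0},{"linear":[0,0,0],"yaw":0}]' -1; python3 st.py pics/w9.png
```

```text
tcp_pos: [0.6441, -0.02, 0.1269]
ft_force: [12.9, -0.1, 10.5]
clock: 31.37
tcp_pos: [0.7327, -0.0184, 0.2276]
ee_rot: [-0.005, 1.0, 0.0, -0.001]
ft_force: [-1.0, 0.2, 0.5]
opening: 0.0851
grip_force: 0.0
2998 tilt 27.885665881732663 s [-29.21279493  30.38373896] h 0.05797610760635258 y [-43.80214614 -21.09982879   6.01537122] [ 0.73214443 -0.0184252   0.2277817 ]
```

View pics/w9.png

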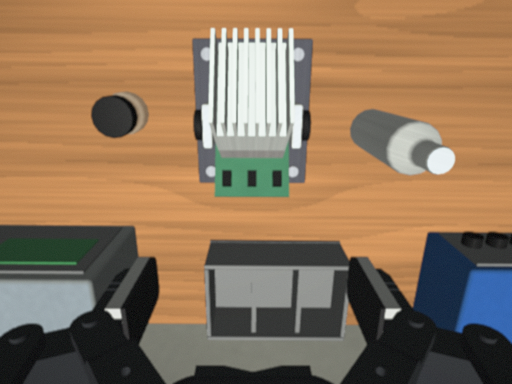

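The sink is home at (252,85): s from -29.2 to 30.4 mm, fin tops 58 mm above the face, y centre -18.9 mm, tilt 27.9°. The gripper is open and clear, so I'm handing in.

```bash
python3 -c "
from cell import *
print(finish_job())"
```

```text
the job is handed in; nothing more can be done
None
```

The spreader and the large heat sink (fins outward) are both on the power module: each was laid half-on, slid down to the end stop, measured flush to about 1 mm and released, and the job was handed in at about 31 s of the 72 s allowed.

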